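# Load the drill jig and bolt its leaf down

### The arm

A 7-joint arm with a two-finger parallel gripper is mounted at the origin on a cart in front of the work surface, level with it; the furniture and walls round the work are solid. World frame = base frame: x ahead of the robot, y to its left, z up, the work surface at z = 0. Lengths are in m, angles in rad, forces in N, time in s.
With the tool pointing down it reaches from about 0.425 to 0.875 m from the base axis. Payload 4.7 kg.
Tool frame: the origin (TCP) lies at the very end of the fingers, on their centre line; the grasp point (between the pads) lies 19 mm behind it; z points along the fingers, y is the line along which they close (so a half turn about z gives the same grasp; the last joint's range is limited). The gripper opens to 87 mm and grips with 3 to 60 N. Pads are 19 mm wide; open, the fingers measure 117 mm over their backs; the gripper's body (75 mm by 190 mm) begins 51 mm behind the grasp point.
Start: joints at [-1.107, 0.321, -0.07, 1.45, 0.023, 1.371, -0.057], TCP at [0.283, 0.585, 0.223] pointing down, gripper open.
Joint ranges: [-2.86, 2.86], [-0.3, 2.09], [-1.38, 1.24], [0.06, 2.45], [-1.56, 4.7], [0.09, 2.05], [-2.69, 2.69]. Speed limits (rad/s): [2.57, 2.57, 3.14, 3.14, 3.14, 3.14, 3.14].

### API

Orientations are given as a rotation vector (axis times angle).
In Python, from bench import ctrl, vision gives the robot as it stands.
- The arm moves only by the tool jog_arm, never from a script. Its argument "increments" is a list of rows, each an object of numbers: "tx", "ty", "tz": the shift along the tool's x, y, z in mm; "wx", "wy", "wz": the turn, a rotation vector about the tool's x, y, z in rad; "gripper": the opening, from 0 (shut) to 1 (fully open). In form: [{"tx": .., "ty": .., "tz": .., "wx": .., "wy": .., "wz": .., "gripper": ..}, ...]. A call has exactly 5 rows; each row is the pose to reach, as a shift and turn from the pose commanded when the call began, along the tool's axes at that moment; what a row does not reach only later rows make up. A row lasts 1/12 s, in which the tool goes at most 41.7 mm and 7.16 degrees, less where a joint would pass 70% of its speed; a pose out of reach is approached as far as the arm can. A call with a gripper value outside its range is refused whole. The fingers move at their own pace and stop on an object; "grip_force" is the grip in N (left out, the last holds). Time passes only in rows, so rows that repeat a pose let the fingers close, or fill a call up. It gives the time, the measured TCP pose, the force, the opening and the grip force at its end, in the units of the state.
- ctrl.get_state(): the state, without advancing time (a new reading comes with each control period).
- vision.get_image(name): name is "side" or "top" or "wrist"; returns a dict with "color" (420x560x3 uint8, blue, green, red), "fx", "fy", "cx", "cy" (pixels), "k1" (the pictures are not rectified: a ray, as slopes to the right and down, at radius r is drawn at 1 + k1 r^2 times it, then the intrinsics apply), "extrinsics" (4x4, takes a point from world to camera coordinates). Camera axes: x right, y down, z forward; pixel columns grow to the right and rows downward; lengths in m; the calibration is good to about 2 mm. A picture is of the moment at which its call begins. There is no depth.
- ctrl.close_job(): hands the job in; it is judged then, once.
Trained networks look in the newest picture that a camera, given by its name, has taken for a name from the list of things; names that differ only in an ending like _2 or _b are one class to them, and where a whole thing is asked for, a point or a joint stands for the part that bears it (a point fixed in the world has none). Each returns a list of dicts, best first, with "conf" (0 to 1); they miss things now and then, are a little off and sometimes report something else, mostly with a low value. They report only what shows in the picture. A call takes as long as a camera call.
- vision.spot_in(camera, thing): "bbox" ([left, top, right, bottom] in pixels, round what is visible of it).
The state is a dict: "time": time; "joint_positions": joint angles; "qd": joint speeds; "joint_torque": joint torques, N m; "position": TCP position; "tool_rot": TCP orientation; "ft_force": force on the tool from outside, world axes, zero at the start; "torque": the same for the moment, N m; "grip_width": opening from 0.0 (shut) to 1.0 (fully open); "grip_force": force on a finger pad.
Only numpy, scipy, OpenCV 4.12 (cv2) and the standard library are available. Lean on these libraries where they do the work, as an engineer would, in place of code of your own. Each camera call takes 0.05 s, during which the arm holds its last target. There are 200 camera calls.

### The job

Leaving the shorter offcut where it lies, slide the long square wooden offcut along the drill jig's channel, under the raised leaf, until its end meets the end stop. Then push the sprung leaf down by its bolt until it lies level and, still holding it down, slide the bolt fully home into the keeper so that the leaf stays level by itself. Press gently and do not force the bolt: leaning hard on the leaf or ramming the bolt against the keeper would put the jig out of true.

Things in the scene. Friction and masses are not known exactly. Their poses are not given: they have to be found in the camera images.
- blank_center (a point): Centre of the long square offcut of pale timber, 30 x 160 x 30 mm: its y axis runs along its 160 mm length, z up. It lies flat on the bench to the left or right of the jig, roughly pointing away from the robot; about 0.07 kg.
- short_center (a point): Centre of the other offcut, shorter and wider (45 x 110 x 35 mm, y along its length). Not needed: leave it where it lies.
- jig: Leaf drill jig screwed to the bench. Origin on the bench under the middle of the leaf; x along the channel towards the end stop, y towards the hinge, z up. Plywood base 15 mm thick, x -150 to 70, y -87 to 87 mm. Two fences 10 mm high (tops at z 25) leave a channel 35 mm wide about y = 12, from x -115 to 30, with a flared mouth to x -143.
- stop_face (a point): Middle of the end stop's face at the closed end of the channel: jig x 30, y 12, z 30 mm; axes as the jig's. With the offcut home against it, the offcut's centre is 80 mm back from here (-x), at the same y and z. The leaf covers the last 60 mm of the channel; the other 100 mm of the offcut stays in the open.
- leaf_hinge (a point): Middle of the leaf's hinge axis: jig x 0, y 62, z 49 mm; axes as the jig's; the hinge turns about x. The leaf is an aluminium plate 60 mm (along x) by 125 mm (away from the hinge, to -y), 6 mm thick, that tilts up at its -y edge.
- leaf (a joint): Angle of the leaf in rad: 0 level, on its rest; 0.55 (as found) fully raised by its spring. Pushed straight down at the knob it starts to move at about 3 N and comes level at about 11 N (with the offcut under it, on which a spring plunger in the leaf then bears with a few N); beyond that the rest is rigid. Let go unbolted, it springs up again; bolted, it stays at about 0.015.
- bolt (a joint): Travel of the bolt in m: 0 drawn back, 0.024 fully home; 0 to 0.004 as found. It slides along the jig's +x on top of the leaf and needs about 2 N. It is clear of the keeper below 0.009.
- knob (a point): Centre of the bolt's black upright knob: round, 16 mm across, 26 mm tall, on a steel collar 34 mm across and 4 mm thick at its foot. It moves with leaf and bolt: 100 mm from the hinge axis along the leaf and 34.5 mm above it, at right angles to the leaf (jig y -38, z 83.5 when level); jig x = -12 mm + bolt travel.
- rest_block: Block on which the leaf's free end lands when it is level, 60 x 26 x 31 mm, origin under its middle on the base, at jig x 0, y -48, z 15 mm. Keep the leaf's load on it below 20 N.
- keeper: Steel post 10 mm thick with a square window for the round 10 mm bolt, whose end is flat with a small bevel; origin at its foot, jig x 46, y -38, z 15 mm. The window is 13 x 13 mm: with the leaf level the bolt has 1 mm above, 2 mm below and 1.5 mm at each side. Its near face is at jig x 41. Keep the bolt's push on it below 20 N.

How it is judged:
On the way, in this order (a step that is already met when the one before it is completed fails the run):
1. the offcut lies flat in the channel, its end against the stop, while the leaf is still up (x of blank_center in the frame of stop_face above -0.083 m and y of blank_center in the frame of stop_face between -0.006 and 0.006 m and z of blank_center in the frame of stop_face between -0.004 and 0.004 m and angle between the y axis of blank_center and the x axis of stop_face, either way round below 0.06 rad and value of joint leaf above 0.4 rad), for 0.2 s.
2. the leaf is pushed down until it lies level (value of joint leaf below 0.025 rad), for 0.1 s.
At the end, for the whole second after the job is handed in: the leaf stays level by itself (within 0.025 rad), held by the bolt, which is home in the keeper (0.020 of its 0.024 m or more); the offcut lies flat and straight in the channel with its end within 3 mm of the stop (value of joint leaf below 0.025 rad and value of joint bolt above 0.02 m and x of blank_center in the frame of stop_face above -0.083 m and y of blank_center in the frame of stop_face between -0.006 and 0.006 m and z of blank_center in the frame of stop_face between -0.004 and 0.004 m and angle between the y axis of blank_center and the x axis of stop_face, either way round below 0.06 rad); the robot touches nothing.
It fails at once if the leaf is leaned on hard: over 20 N on its rest (contact force between rest_block and anything else above 20 N).
It fails at once if the bolt is forced: over 20 N between it and the keeper (contact force between keeper and anything else above 20 N).
It fails at once if the short offcut is shifted by over 20 mm (distance of short_center from where it was at the start of the episode above 0.02 m).
It also fails if it takes over 54 s, if anything falls off the work surface, if the arm or the gripper's body presses on something with over 40 N, if the wrist force passes 120 N, or if a joint passes its speed limit or range.

## Working session

There is one attempt and no reset: what is moved stays moved. The work goes in short steps, Python scripts to look and compute and a tool call to move; the robot and the scene stay as the last step left them, time stands still between calls to the robot, and variables do not carry over. Pictures are saved under pics/ and viewed, at most 12 in all, crops included, and the job is handed in when it is done.

Besides the shell and the picture viewer there is one more tool, called as name(argument=value, ...) on one line, values as JSON. jog_arm: Moves the arm, as the interface text tells. Its arguments: {"type":"object","properties":{"increments":{"type":"array"},"grip_force":{"type":"number"}},"required":["increments"]}

```bash
mkdir -p pics; ls; cat > h.py <<'E'
import numpy as np, cv2
from scipy.spatial.transform import Rotation as R
from bench import ctrl, vision
def undist(im,px):
    px=np.atleast_2d(np.asarray(px,float)); d=(px-[im['cx'],im['cy']])/[im['fx'],im['fy']]
    s=d.copy()
    for _ in range(20): s=d/(1+im['k1']*(s**2).sum(1,keepdims=True))
    return s
def on_plane(im,px,z):
    E=np.array(im['extrinsics']); Rm,t=E[:3,:3],E[:3,3]; c=-Rm.T@t
    s=undist(im,px); d=np.c_[s,np.ones(len(s))]@Rm
    return c+d*((z-c[2])/d[:,2])[:,None]
def proj(im,P):
    E=np.array(im['extrinsics']); p=np.atleast_2d(P)@E[:3,:3].T+E[:3,3]
    s=p[:,:2]/p[:,2:]; s=s*(1+im['k1']*(s**2).sum(1,keepdims=True))
    return s*[im['fx'],im['fy']]+[im['cx'],im['cy']]
E
python3 - <<'E'
from h import *
for n in ['side','top']:
    im=vision.get_image(n); cv2.imwrite(f'pics/{n}0.png',im['color'])
    E=np.array(im['extrinsics']); print(n,im['fx'],im['cx'],im['cy'],im['k1'],'cam',-E[:3,:3].T@E[:3,3])
    for t in ['blank_center','short_center','jig','leaf','knob','keeper','rest_block']:
        print(t,[(np.round(d['bbox']),round(d['conf'],2)) for d in vision.spot_in(n,t)[:2]])
print(ctrl.get_state())
E
```

```text
pics
side 439.8607508275098 279.88356417854146 204.6123102203289 -0.11770123919824751 cam [ 0.81792162 -0.64702519  1.07916562]
blank_center [(array([187., 268., 243., 300.]), 0.92)]
short_center [(array([277., 122., 312., 146.]), 0.69)]
jig [(array([237., 184., 326., 254.]), 0.57)]
leaf [(array([278., 187., 313., 216.]), 0.86)]
knob [(array([281., 194., 301., 206.]), 0.55)]
keeper [(array([306., 222., 312., 241.]), 0.71)]
rest_block [(array([276., 220., 299., 239.]), 0.67)]
top 383.17770761281486 281.573437111979 211.5319512532878 -0.10278865499719585 cam [0.40864512 0.07322248 1.09570453]
blank_center [(array([366., 212., 383., 268.]), 0.93)]
short_center [(array([152., 215., 176., 258.]), 0.67)]
jig [(array([247., 173., 312., 246.]), 0.87), (array([255., 176., 298., 204.]), 0.32)]
leaf [(array([253., 175., 296., 204.]), 0.71)]
knob [(array([278., 183., 293., 202.]), 0.66)]
keeper [(array([290., 175., 302., 176.]), 0.47)]
rest_block [(array([293., 183., 304., 206.]), 0.65)]
{'time': 0.8, 'joint_positions': array([-1.10692962,  0.32099401, -0.07012601,  1.45049049,  0.02262203,
        1.37081277, -0.05688778]), 'qd': array([ 0.00093561, -0.00200389,  0.00048496,  0.00083727, -0.00015951,
       -0.00086221,  0.00057435]), 'joint_torque': array([ 2.25703916e-04, -4.91042697e+01, -4.02803281e-01, -3.12759018e+01,
       -6.35343790e-02,  3.33450304e-02,  4.57276542e-06]), 'position': array([0.28261481, 0.58536702, 0.22259541]), 'tool_rot': array([7.00443365e-01, 3.06243568e+00, 1.09002429e-04]), 'ft_force': array([-0.33924518, -0.44791789,  0.0859654 ]), 'torque': array([-0.04057629, -0.03934719,  0.03178923]), 'grip_force': 0.0, 'grip_width': 0.9945962591640487}
```

View pics/top0.png

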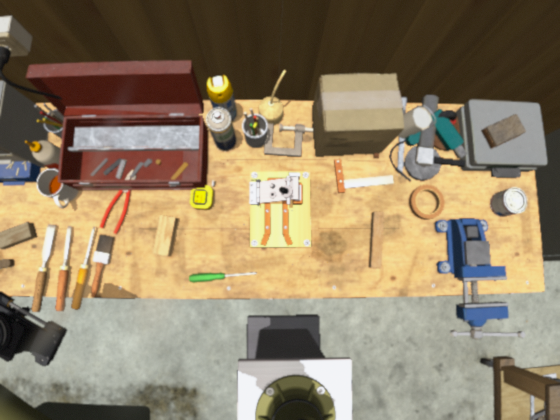

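View pics/side0.png

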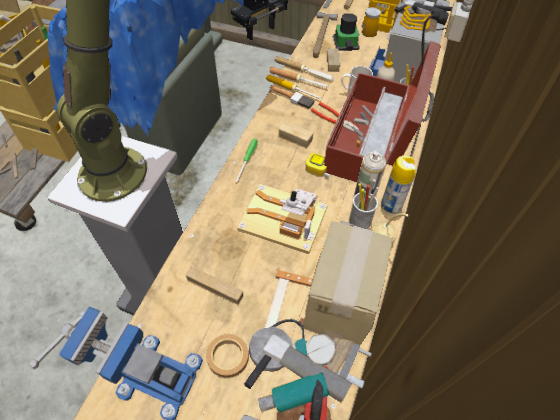

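The top picture shows the jig at about (280,210), its mouth towards the robot and hinge on the left. The long offcut is at (375,240), the short one at (165,236). I'll zoom in on the jig and the long offcut.

```bash
python3 - <<'E'
import cv2
a=cv2.imread('pics/top0.png'); cv2.imwrite('pics/c1.png',cv2.resize(a[165:280,235:395],None,fx=5,fy=5,interpolation=cv2.INTER_CUBIC))
a=cv2.imread('pics/side0.png'); cv2.imwrite('pics/c2.png',cv2.resize(a[175:310,180:340],None,fx=4.4,fy=4.4,interpolation=cv2.INTER_CUBIC))
E
```

```text
(no output)
```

View pics/c1.png

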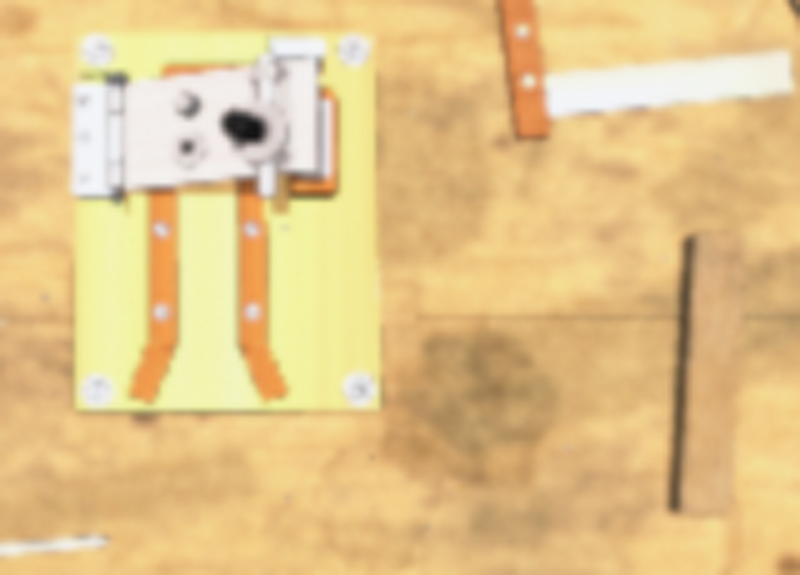

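View pics/c2.png

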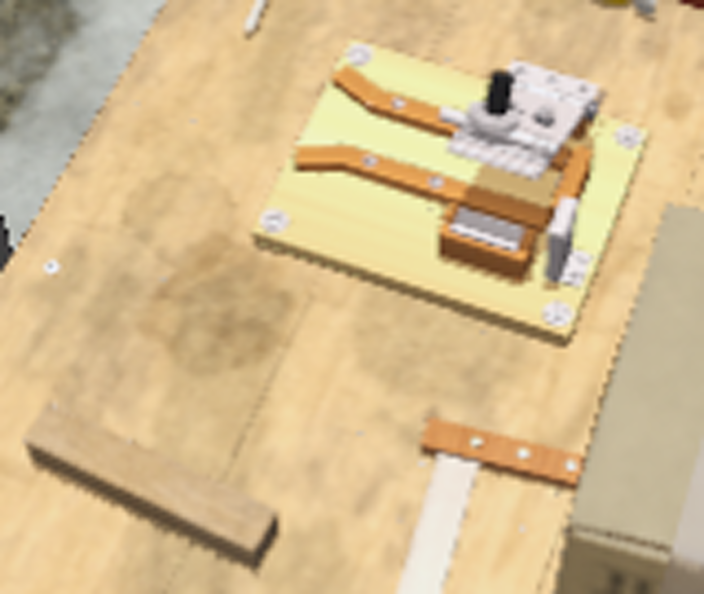

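The crops show the base plate's corners, e.g. (78,35) and (381,409) in the top crop. They also show the offcut's top face, x 680–742, y 232–512 in the same crop. I'll fit poses using both cameras.

```bash
cat > fit.py <<'E'
from h import *
from scipy.optimize import least_squares
ims={n:vision.get_image(n) for n in ['top','side']}
top=lambda L:(np.array(L,float)+.5)/5-.5+[235,165]
side=lambda L:(np.array(L,float)+.5)/4.4-.5+[180,175]
base=np.array([[70,87],[70,-87],[-150,-87],[-150,87]])/1000
blk=np.array([[80,15],[80,-15],[-80,-15],[-80,15]])/1000
def fit(tmpl,z,obs):
    def P(v):
        c,s=np.cos(v[2]),np.sin(v[2]); return np.c_[tmpl@np.array([[c,-s],[s,c]]).T+v[:2],np.full(len(tmpl),z)]
    for ks in (['top'],['side'],['top','side']):
        r=least_squares(lambda v:np.concatenate([(proj(ims[k],P(v))-obs[k]).ravel() for k in ks]),[.5,0,0],loss='soft_l1')
        print(ks,r.x.round(4),'rms px',np.sqrt((r.fun**2).mean()).round(2))
fit(base,.015,dict(top=top([[78,35],[378,38],[381,409],[76,409]]),side=side([[648,128],[568,335],[255,237],[352,42]])))
fit(blk,.030,dict(top=top([[692,237],[742,232],[730,512],[680,512]]),side=side([[277,518],[258,550],[27,441],[52,405]])))
print(on_plane(ims['top'],[[164,236.5]],.035))
E
python3 fit.py
```

```text
['top'] [ 0.614   0.0388 -0.0037] rms px 0.59
['side'] [0.6139 0.0382 0.0178] rms px 0.62
['top', 'side'] [0.6138 0.0386 0.0051] rms px 0.71
['top'] [ 0.4851 -0.2332 -0.0785] rms px 0.6
['side'] [ 0.4854 -0.2378 -0.0975] rms px 0.73
['top', 'side'] [ 0.485  -0.2351 -0.0837] rms px 0.91
[[0.49265318 0.36256463 0.035     ]]
```

```bash
cat >> h.py <<'E'
def pose(p,yaw,tilt=0):
    "tool pointing down, tool y at azimuth yaw; tilt: turn about world-like x axis at jig (leaf raised)"
    Y=np.array([np.cos(yaw),np.sin(yaw),0]);Z=np.array([0,0,-1.]);X=np.cross(Y,Z)
    return np.array(p,float),R.from_matrix(np.c_[X,Y,Z])
def inc(T,base=None):
    if base is None:
        s=ctrl.get_state(); base=(s['position'],R.from_rotvec(s['tool_rot']))
    d=base[1].inv().apply(T[0]-base[0])*1000; w=(base[1].inv()*T[1]).as_rotvec()
    return np.round(np.r_[d,w],3)
E
python3 - <<'E'
from h import *
A=pose([.52,.2,.22],1.35); B=pose([.445,-.23,.16],1.487)
print(inc(A)); print(inc(B,A))
im=vision.get_image('top')
print('box base/top', on_plane(im,[[321,150],[405,150],[400,77]],0.0), on_plane(im,[[320,110],[320,75]],.12))
E
```

```text
[-3.81249e+02 -2.43808e+02  2.62100e+00  0.00000e+00  0.00000e+00
 -2.29000e-01]
[-2.09940e+01 -4.35987e+02  6.00000e+01  0.00000e+00  0.00000e+00
 -1.37000e-01]
box base/top [[ 0.75300883 -0.08373222  0.        ]
 [ 0.75636313 -0.34120776  0.        ]
 [ 0.99716226 -0.34185862  0.        ]] [[ 0.82829152 -0.06658775  0.12      ]
 [ 0.93195496 -0.0692952   0.12      ]]
```

jog_arm(increments=[{"tx": -34, "ty": -22, "wz": -0.03}, {"tx": -68, "ty": -44, "wz": -0.06}, {"tx": -102, "ty": -66, "wz": -0.09}, {"tx": -136, "ty": -88, "wz": -0.12}, {"tx": -170, "ty": -110, "wz": -0.15}])

```text
validation failed for argument at $.in...
```

```bash
python3 - <<'E'
from h import *
print(ctrl.get_state()['time'],inc(pose([.52,.2,.22],1.35)),inc(pose([.445,-.23,.16],1.487)))
E
```

```text
0.95 [-3.81271e+02 -2.43820e+02  2.58800e+00  0.00000e+00  0.00000e+00
 -2.29000e-01] [-5.00709e+02 -6.63659e+02  6.25460e+01  0.00000e+00  0.00000e+00
 -3.66000e-01]
```

The call was refused, probably because rows need every field.

jog_arm(increments=[{"tx": -34, "ty": -22, "tz": 0, "wx": 0, "wy": 0, "wz": -0.03, "gripper": 1}, {"tx": -68, "ty": -44, "tz": 0, "wx": 0, "wy": 0, "wz": -0.06, "gripper": 1}, {"tx": -102, "ty": -66, "tz": 0, "wx": 0, "wy": 0, "wz": -0.09, "gripper": 1}, {"tx": -136, "ty": -88, "tz": 0, "wx": 0, "wy": 0, "wz": -0.12, "gripper": 1}, {"tx": -170, "ty": -110, "tz": 0, "wx": 0, "wy": 0, "wz": -0.15, "gripper": 1}])

```text
time: 1.37
position: [0.3886, 0.4107, 0.2228]
tool_rot: [0.466, 3.106, 0.001]
ft_force: [0.4, -0.1, -0.5]
grip_width: 1.0
grip_force: 0.0
```

```bash
python3 - <<'E'
from h import *
s=ctrl.get_state();print(s['time'],s['position'],inc(pose([.52,.2,.22],1.35)),inc(pose([.445,-.23,.16],1.487)))
E
```

```text
1.3667 [0.38862994 0.41069587 0.22275087] [-1.87439e+02 -1.62843e+02  2.70800e+00  1.00000e-03  0.00000e+00
 -7.70000e-02] [-2.41974e+02 -5.95945e+02  6.24870e+01  1.00000e-03  0.00000e+00
 -2.14000e-01]
```

jog_arm(increments=[{"tx": -30, "ty": -27, "tz": 0, "wx": 0, "wy": 0, "wz": -0.043, "gripper": 1}, {"tx": -60, "ty": -54, "tz": 0, "wx": 0, "wy": 0, "wz": -0.086, "gripper": 1}, {"tx": -90, "ty": -81, "tz": 0, "wx": 0, "wy": 0, "wz": -0.13, "gripper": 1}, {"tx": -120, "ty": -108, "tz": 0, "wx": 0, "wy": 0, "wz": -0.173, "gripper": 1}, {"tx": -150, "ty": -135, "tz": 0, "wx": 0, "wy": 0, "wz": -0.216, "gripper": 1}])

```text
time: 1.78
position: [0.4921, 0.2373, 0.223]
tool_rot: [0.128, 3.138, 0.001]
ft_force: [1.1, -0.0, -0.5]
grip_width: 1.001
grip_force: 0.0
```

jog_arm(increments=[{"tx": 0, "ty": -31, "tz": 0, "wx": 0, "wy": 0, "wz": 0, "gripper": 1}, {"tx": 0, "ty": -62, "tz": 0, "wx": 0, "wy": 0, "wz": 0, "gripper": 1}, {"tx": 0, "ty": -94, "tz": 0, "wx": 0, "wy": 0, "wz": 0, "gripper": 1}, {"tx": 0, "ty": -126, "tz": 0, "wx": 0, "wy": 0, "wz": 0, "gripper": 1}, {"tx": 0, "ty": -158, "tz": 0, "wx": 0, "wy": 0, "wz": 0, "gripper": 1}])

```text
time: 2.2
position: [0.4779, 0.0801, 0.2228]
tool_rot: [0.132, 3.138, 0.001]
ft_force: [-0.5, 0.1, 0.6]
grip_width: 1.0
grip_force: 0.0
```

jog_arm(increments=[{"tx": 0, "ty": -31, "tz": 6, "wx": 0, "wy": 0, "wz": 0, "gripper": 1}, {"tx": 0, "ty": -62, "tz": 12, "wx": 0, "wy": 0, "wz": 0, "gripper": 1}, {"tx": 0, "ty": -94, "tz": 18, "wx": 0, "wy": 0, "wz": 0, "gripper": 1}, {"tx": 0, "ty": -126, "tz": 24, "wx": 0, "wy": 0, "wz": 0, "gripper": 1}, {"tx": 0, "ty": -158, "tz": 30, "wx": 0, "wy": 0, "wz": 0, "gripper": 1}])

```text
time: 2.62
position: [0.4646, -0.0772, 0.1926]
tool_rot: [0.131, 3.138, 0.001]
ft_force: [0.8, -0.8, 0.7]
grip_width: 1.005
grip_force: 0.0
```

jog_arm(increments=[{"tx": 2, "ty": -31, "tz": 6, "wx": 0, "wy": 0, "wz": 0, "gripper": 1}, {"tx": 4, "ty": -62, "tz": 12, "wx": 0, "wy": 0, "wz": 0, "gripper": 1}, {"tx": 6, "ty": -94, "tz": 18, "wx": 0, "wy": 0, "wz": 0, "gripper": 1}, {"tx": 6, "ty": -126, "tz": 24, "wx": 0, "wy": 0, "wz": 0, "gripper": 1}, {"tx": 6, "ty": -152, "tz": 30, "wx": 0, "wy": 0, "wz": 0, "gripper": 1}])

```text
time: 3.03
position: [0.4456, -0.2293, 0.1628]
tool_rot: [0.134, 3.137, -0.001]
ft_force: [-0.0, -0.6, 1.0]
grip_width: 0.999
grip_force: 0.0
```

```bash
python3 - <<'E'
from h import *
im=vision.get_image('wrist'); cv2.imwrite('pics/w1.png',im['color']); np.save('w1.npy',im,allow_pickle=True)
s=ctrl.get_state();print(s['time'],s['position'],s['tool_rot'],inc(pose([.445,-.232,.014],1.487)))
print(vision.spot_in('wrist','blank_center'))
# predicted outline of the offcut top
c,sn=np.cos(-.084),np.sin(-.084)
b=np.array([[80,15],[80,-15],[-80,-15],[-80,15]])/1000
print(proj(im,np.c_[b@np.array([[c,-sn],[sn,c]]).T+[.485,-.235],np.full(4,.03)]))
E
```

```text
3.0833 [ 0.4438267  -0.23458392  0.16195999] [-0.14294523 -3.13823682  0.00641584] [-9.20000e-01  3.28400e+00  1.47948e+02 -4.00000e-03  0.00000e+00
 -7.00000e-03]
[{'bbox': [261.3, 158.5, 293.6, 283.9], 'conf': 0.72}]
[[292.1160783  302.96658878]
 [266.28803813 303.00893317]
 [263.72039948 164.84034636]
 [293.64978673 164.77820755]]
```

View pics/w1.png

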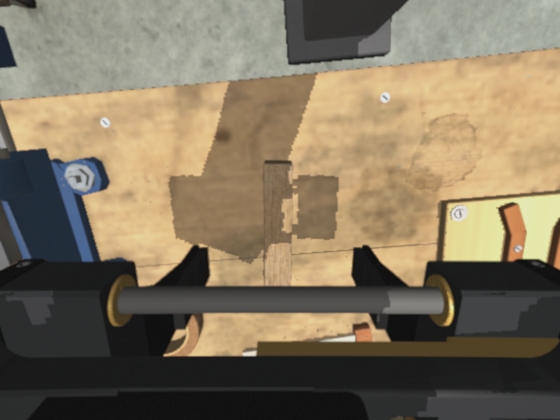

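The wrist view shows the offcut at columns 264–292 with its near end at row about 162. That is within about 2 px of the prediction. I'll descend and grip.

jog_arm(increments=[{"tx": 0, "ty": 1, "tz": 25, "wx": 0, "wy": 0, "wz": 0, "gripper": 1}, {"tx": 0, "ty": 2, "tz": 55, "wx": 0, "wy": 0, "wz": 0, "gripper": 1}, {"tx": 0, "ty": 2, "tz": 85, "wx": 0, "wy": 0, "wz": 0, "gripper": 0.9}, {"tx": 0, "ty": 2, "tz": 105, "wx": 0, "wy": 0, "wz": 0, "gripper": 0.8}, {"tx": 0, "ty": 2, "tz": 120, "wx": 0, "wy": 0, "wz": 0, "gripper": 0.7}])

```text
time: 3.55
position: [0.4455, -0.2233, 0.0406]
tool_rot: [-0.13, -3.137, -0.002]
ft_force: [-1.1, 1.1, 1.6]
grip_width: 0.853
grip_force: 0.0
```

```bash
python3 - <<'E'
from h import *
im=vision.get_image('wrist'); cv2.imwrite('pics/w2.png',im['color'])
s=ctrl.get_state();print(s['time'],s['position'],s['grip_width'],inc(pose([.445,-.232,.014],1.487)))
E
```

```text
3.6 [ 0.44402994 -0.22270619  0.03858754] 0.8098450094037933 [-1.8770e+00 -9.2150e+00  2.4565e+01  1.0000e-03 -6.0000e-03  1.0000e-03]
```

jog_arm(increments=[{"tx": 0, "ty": -4, "tz": 0, "wx": 0, "wy": 0, "wz": 0, "gripper": 0.7}, {"tx": -1, "ty": -9, "tz": 0, "wx": 0, "wy": 0, "wz": 0, "gripper": 0.7}, {"tx": -1, "ty": -9, "tz": 10, "wx": 0, "wy": 0, "wz": 0, "gripper": 0.7}, {"tx": -1, "ty": -9, "tz": 18, "wx": 0, "wy": 0, "wz": 0, "gripper": 0.7}, {"tx": -1, "ty": -9, "tz": 23, "wx": 0, "wy": 0, "wz": 0, "gripper": 0.7}])

```text
time: 4.02
position: [0.4466, -0.2337, 0.0191]
tool_rot: [0.132, 3.139, 0.001]
ft_force: [0.6, 0.4, -0.0]
grip_width: 0.702
grip_force: 0.0
```

jog_arm(increments=[{"tx": 0, "ty": 0, "tz": 1, "wx": 0, "wy": 0, "wz": 0, "gripper": 0.5}, {"tx": 0, "ty": 0, "tz": 1, "wx": 0, "wy": 0, "wz": 0, "gripper": 0.4}, {"tx": 0, "ty": 0, "tz": 1, "wx": 0, "wy": 0, "wz": 0, "gripper": 0.2}, {"tx": 0, "ty": 0, "tz": 1, "wx": 0, "wy": 0, "wz": 0, "gripper": 0.2}, {"tx": 0, "ty": 0, "tz": 1, "wx": 0, "wy": 0, "wz": 0, "gripper": 0.2}], grip_force=25)

```text
time: 4.43
position: [0.4469, -0.2338, 0.0189]
tool_rot: [0.131, 3.138, 0.0]
ft_force: [-0.5, 0.8, 0.1]
grip_width: 0.409
grip_force: 0.0
```

```bash
python3 - <<'E'
from h import *
s=ctrl.get_state();print(s['time'],s['position'],s['grip_width']*87,s['grip_force'],s['ft_force'],inc(pose([.445,-.232,.014],1.487)))
E
```

```text
4.4333 [ 0.44691758 -0.2338302   0.01885321] 35.617661154608534 0.0 [-0.54447433  0.82935089  0.13822849] [2.067e+00 1.663e+00 4.852e+00 0.000e+00 1.000e-03 0.000e+00]
```

jog_arm(increments=[{"tx": 0, "ty": 0, "tz": 5, "wx": 0, "wy": 0, "wz": 0, "gripper": 0.4}, {"tx": 0, "ty": 0, "tz": 5, "wx": 0, "wy": 0, "wz": 0, "gripper": 0.4}, {"tx": 0, "ty": 0, "tz": 5, "wx": 0, "wy": 0, "wz": 0, "gripper": 0.2}, {"tx": 0, "ty": 0, "tz": 5, "wx": 0, "wy": 0, "wz": 0, "gripper": 0.2}, {"tx": 0, "ty": 0, "tz": 5, "wx": 0, "wy": 0, "wz": 0, "gripper": 0.2}], grip_force=25)

```text
time: 4.85
position: [0.4466, -0.2338, 0.0135]
tool_rot: [-0.132, -3.139, -0.0]
ft_force: [-0.0, 0.0, -1.1]
grip_width: 0.341
grip_force: 25.0
```

jog_arm(increments=[{"tx": 0, "ty": 0, "tz": 0, "wx": 0, "wy": 0, "wz": 0, "gripper": 0.2}, {"tx": 0, "ty": 0, "tz": -5, "wx": 0, "wy": 0, "wz": 0, "gripper": 0.2}, {"tx": 0, "ty": 0, "tz": -20, "wx": 0, "wy": 0, "wz": 0, "gripper": 0.2}, {"tx": 0, "ty": 0, "tz": -40, "wx": 0, "wy": 0, "wz": 0, "gripper": 0.2}, {"tx": 0, "ty": 0, "tz": -60, "wx": 0, "wy": 0, "wz": 0, "gripper": 0.2}])

```text
time: 5.27
position: [0.4461, -0.2338, 0.0742]
tool_rot: [-0.132, -3.138, 0.0]
ft_force: [0.6, 1.0, -0.8]
grip_width: 0.342
grip_force: 25.0
```

```bash
python3 - <<'E'
from h import *
s=ctrl.get_state();print(s['time'],s['position'],s['grip_width']*87,s['grip_force'],s['ft_force'])
print([inc(pose([x,.0506,.10],1.5708)) for x in (.36,)])
E
```

```text
5.2667 [ 0.4460749  -0.23382372  0.07421073] 29.771612815824643 24.996483027935028 [ 0.57770105  1.00574787 -0.75415074]
[array([ 1.09688e+02,  2.76187e+02, -2.56920e+01, -0.00000e+00,
       -1.00000e-03, -8.40000e-02])]
```

jog_arm(increments=[{"tx": 6, "ty": 30, "tz": -6, "wx": 0, "wy": 0, "wz": -0.015, "gripper": 0.2}, {"tx": 12, "ty": 60, "tz": -12, "wx": 0, "wy": 0, "wz": -0.03, "gripper": 0.2}, {"tx": 18, "ty": 92, "tz": -18, "wx": 0, "wy": 0, "wz": -0.045, "gripper": 0.2}, {"tx": 24, "ty": 124, "tz": -24, "wx": 0, "wy": 0, "wz": -0.065, "gripper": 0.2}, {"tx": 28, "ty": 155, "tz": -26, "wx": 0, "wy": 0, "wz": -0.084, "gripper": 0.2}])

```text
time: 5.68
position: [0.4317, -0.0757, 0.1009]
tool_rot: [-0.001, 3.139, 0.001]
ft_force: [1.2, 0.5, -1.2]
grip_width: 0.341
grip_force: 25.0
```

jog_arm(increments=[{"tx": 0, "ty": 31, "tz": 0, "wx": 0, "wy": 0, "wz": 0, "gripper": 0.2}, {"tx": 0, "ty": 62, "tz": 0, "wx": 0, "wy": 0, "wz": 0, "gripper": 0.2}, {"tx": 0, "ty": 92, "tz": 0, "wx": 0, "wy": 0, "wz": 0, "gripper": 0.2}, {"tx": 0, "ty": 116, "tz": 0, "wx": 0, "wy": 0, "wz": 0, "gripper": 0.2}, {"tx": 0, "ty": 129, "tz": 0, "wx": 0, "wy": 0, "wz": 0, "gripper": 0.2}])

```text
time: 6.1
position: [0.4315, 0.0552, 0.1001]
tool_rot: [-0.006, 3.141, 0.002]
ft_force: [0.6, -0.6, -1.1]
grip_width: 0.343
grip_force: 25.0
```

jog_arm(increments=[{"tx": 0, "ty": 0, "tz": 0, "wx": 0, "wy": 0, "wz": 0, "gripper": 0.2}, {"tx": 0, "ty": 0, "tz": 0, "wx": 0, "wy": 0, "wz": 0, "gripper": 0.2}, {"tx": 0, "ty": 0, "tz": 0, "wx": 0, "wy": 0, "wz": 0, "gripper": 0.2}, {"tx": 0, "ty": 0, "tz": 0, "wx": 0, "wy": 0, "wz": 0, "gripper": 0.2}, {"tx": 0, "ty": 0, "tz": 0, "wx": 0, "wy": 0, "wz": 0, "gripper": 0.2}])

```text
time: 6.52
position: [0.4317, 0.0508, 0.0996]
tool_rot: [0.003, 3.141, -0.0]
ft_force: [0.2, -0.5, -0.1]
grip_width: 0.344
grip_force: 25.0
```

```bash
python3 - <<'E'
from h import *
s=ctrl.get_state();print(s['time'],s['position'],s['tool_rot'],s['grip_width']*87)
t=vision.get_image('top'); w=vision.get_image('wrist'); np.save('t2.npy',t); np.save('w3.npy',w)
a=cv2.resize(t['color'][165:265,235:325],None,fx=4.4,fy=6,interpolation=cv2.INTER_CUBIC)
a=cv2.resize(t['color'][170:270,235:325],(396,440),interpolation=cv2.INTER_CUBIC)
b=cv2.resize(w['color'],(400,440)) if 0 else w['color'][:, 150:550]
a=cv2.copyMakeBorder(a,0,0,0,0,0)[:420]
cv2.imwrite('pics/m3.png',np.hstack([a,b]))
E
```

```text
6.5167 [0.43174667 0.05079208 0.09961884] [ 3.20563839e-03  3.14146569e+00 -1.69960852e-05] 29.920487136905603
```

View pics/m3.png

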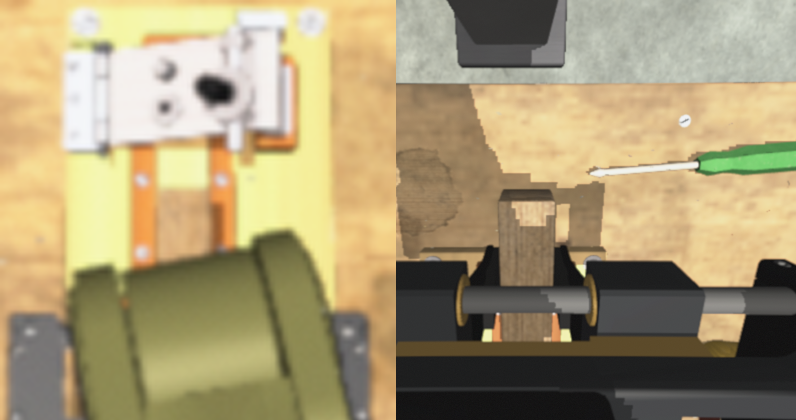

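The crop shows the held offcut (cols 158–213) roughly above the channel (fence edges at about 156 and 209). I'll measure this at sub-pixel level.

```bash
python3 - <<'E'
from h import *
t=np.load('t2.npy',allow_pickle=True).item(); a=cv2.imread('pics/top0.png')
def edges(img,row,lo,hi,thr,ch=1,k=1):
    p=img[row-k:row+k+1,lo:hi,ch].astype(float).mean(0); s=p>thr
    return [(lo+i+(thr-p[i])/(p[i+1]-p[i]),'+' if s[i+1] else '-') for i in range(len(p)-1) if s[i]!=s[i+1]],p.round()
for row in (207,213,219,225,230):
    e,p=edges(a,row,258,300,185)
    print(row,[(round(x,2),g,on_plane(t,[[x,row]],.025)[0,:2].round(4)) for x,g in e])
print(p)
for row in (215,218,222):
    p=t['color'][row-1:row+2,262:296].astype(float).mean(0); print(row,p[:,1].round().astype(int),p[:,2].round().astype(int))
print(on_plane(t,[[270,215],[284,215],[270,222],[284,222]],.116)[:,:2].round(4))
E
```

```text
207 [(np.float64(264.44), '-', array([0.5769, 0.0842])), (np.float64(269.64), '+', array([0.5769, 0.0695])), (np.float64(281.93), '-', array([0.5769, 0.0347])), (np.float64(286.84), '+', array([0.5769, 0.0208]))]
213 [(np.float64(264.42), '-', array([0.5598, 0.0842])), (np.float64(269.59), '+', array([0.5598, 0.0696])), (np.float64(282.28), '-', array([0.5598, 0.0338])), (np.float64(288.16), '+', array([0.5598, 0.0172]))]
219 [(np.float64(264.41), '-', array([0.5427, 0.0842])), (np.float64(270.13), '+', array([0.5427, 0.0681])), (np.float64(282.21), '-', array([0.5427, 0.0341])), (np.float64(288.18), '+', array([0.5427, 0.0172]))]
225 [(np.float64(264.46), '-', array([0.5258, 0.084 ])), (np.float64(270.15), '+', array([0.5257, 0.0681])), (np.float64(282.23), '-', array([0.5257, 0.0341])), (np.float64(288.08), '+', array([0.5257, 0.0176]))]
230 [(np.float64(264.38), '-', array([0.5117, 0.0842])), (np.float64(270.15), '+', array([0.5117, 0.0681])), (np.float64(282.25), '-', array([0.5116, 0.0341])), (np.float64(288.08), '+', array([0.5116, 0.0178]))]
[244. 244. 244. 244. 243. 237. 200.
[... 393 characters left out ...]
6
 211 204 194 209 219 230 242 239 218 236 244 244 245 245 245 245]
218 [245 239 206 165 158 161 165 164 158 176 178 176 172 171 176 174 168 165
 166 162 138 105  95 112 150 161 178 234 245 246 246 245 244 244] [244 241 230 234 241 244 245 240 216 219 217 214 211 211 217 216 210 208
 208 203 179 154 154 187 235 238 217 236 244 244 245 245 245 245]
222 [245 239 205 164 156 160 164 163 157 176 180 182 185 180 182 180 173 170
 170 170 149 111  94 111 150 162 179 235 245 243 229 212 203 184] [245 241 229 233 241 244 245 239 214 219 222 222 224 221 222 222 218 213
 212 213 193 163 153 184 235 238 220 237 244 241 227 213 204 185]
[[0.5417 0.0689]
 [0.5417 0.0327]
 [0.5236 0.0689]
 [0.5235 0.0328]]
```

jog_arm(increments=[{"tx": 0, "ty": -1, "tz": 15, "wx": 0, "wy": 0, "wz": 0, "gripper": 0.2}, {"tx": 0, "ty": -1, "tz": 35, "wx": 0, "wy": 0, "wz": 0, "gripper": 0.2}, {"tx": 0, "ty": -1, "tz": 50, "wx": 0, "wy": 0, "wz": 0, "gripper": 0.2}, {"tx": 0, "ty": -1, "tz": 56, "wx": 0, "wy": 0, "wz": 0, "gripper": 0.2}, {"tx": 0, "ty": -1, "tz": 56, "wx": 0, "wy": 0, "wz": 0, "gripper": 0.2}])

```text
time: 7.03
position: [0.4304, 0.0504, 0.0423]
tool_rot: [-0.001, -3.139, 0.002]
ft_force: [-0.0, 1.1, -0.0]
grip_width: 0.343
grip_force: 25.0
```

```bash
python3 - <<'E'
from h import *
s=ctrl.get_state();print(s['time'],s['position'],s['tool_rot'],s['ft_force'])
t=vision.get_image('top'); w=vision.get_image('side'); np.save('t3.npy',t); np.save('s3.npy',w)
a=cv2.resize(t['color'][170:230,250:310],(360,360),interpolation=cv2.INTER_CUBIC)
b=cv2.resize(w['color'][170:260,220:330],(440,360),interpolation=cv2.INTER_CUBIC)
cv2.imwrite('pics/m4.png',np.hstack([a,b]))
for row in (212,215,218,222):
    p=t['color'][row-1:row+2,262:296].astype(float).mean(0); print(row,p[:,1].round().astype(int),p[:,2].round().astype(int))
E
```

```text
7.0333 [0.43040018 0.05037429 0.04228166] [-5.78781691e-04 -3.13862001e+00  1.66056079e-03] [-0.03330884  1.08004926 -0.0489167 ]
212 [246 240 207 168 172 185 178 173 199 238 245 246 246 246 246 246 246 246
 246 240 200 163 169 183 176 167 183 235 245 244 244 244 244 244] [245 241 229 230 230 234 238 240 234 241 244 245 245 245 245 244 245 245
 244 240 223 227 229 235 239 238 222 237 244 243 243 244 245 245]
215 [245 240 206 165 158 161 165 171 190 221 229 229 231 231 231 231 231 231
 229 223 188 157 156 160 164 162 178 235 245 246 246 245 244 244] [244 241 230 234 241 245 246 243 232 234 236 236 237 239 239 239 239 238
 236 232 218 230 241 244 246 239 218 236 244 245 245 245 245 245]
218 [245 240 206 164 157 162 164 163 153 161 172 176 176 176 180 177 175 173
 171 166 142 146 155 160 163 162 178 234 245 246 246 244 244 244] [245 241 230 234 241 245 245 239 209 201 210 216 216 217 221 220 217 216
 212 207 194 227 240 244 245 239 218 236 244 245 245 245 245 245]
222 [245 239 205 164 156 159 163 163 151 164 175 177 174 173 178 175 167 170
 172 170 142 146 155 159 163 163 179 235 245 246 246 245 244 245] [245 241 229 234 241 244 245 239 209 204 215 216 213 212 219 216 210 212
 215 212 195 227 239 243 244 239 219 236 244 245 245 245 245 245]
```

View pics/m4.png

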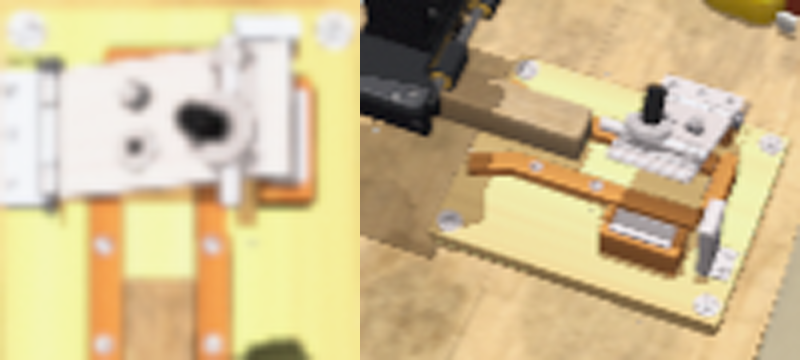

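The top crop shows the offcut's end between the two fences, centred to within about half a millimetre. The side view agrees, so I'll lower it into the channel.

jog_arm(increments=[{"tx": 0, "ty": 0, "tz": 3, "wx": 0, "wy": 0, "wz": 0, "gripper": 0.2}, {"tx": 0, "ty": 0, "tz": 6, "wx": 0, "wy": 0, "wz": 0, "gripper": 0.2}, {"tx": 0, "ty": 0, "tz": 9, "wx": 0, "wy": 0, "wz": 0, "gripper": 0.2}, {"tx": 0, "ty": 0, "tz": 12, "wx": 0, "wy": 0, "wz": 0, "gripper": 0.2}, {"tx": 0, "ty": 0, "tz": 12, "wx": 0, "wy": 0, "wz": 0, "gripper": 0.2}])

```text
time: 7.55
position: [0.4313, 0.051, 0.0311]
tool_rot: [0.001, -3.141, 0.0]
ft_force: [-0.5, -0.3, -0.7]
grip_width: 0.346
grip_force: 25.0
```

jog_arm(increments=[{"tx": -10, "ty": 0, "tz": 0, "wx": 0, "wy": 0, "wz": 0, "gripper": 0.2}, {"tx": -20, "ty": 0, "tz": 0, "wx": 0, "wy": 0, "wz": 0, "gripper": 0.2}, {"tx": -30, "ty": 0, "tz": 0, "wx": 0, "wy": 0, "wz": 0, "gripper": 0.2}, {"tx": -40, "ty": 0, "tz": 0, "wx": 0, "wy": 0, "wz": 0, "gripper": 0.2}, {"tx": -40, "ty": 0, "tz": 0, "wx": 0, "wy": 0, "wz": 0, "gripper": 0.2}])

```text
time: 7.97
position: [0.4748, 0.0509, 0.032]
tool_rot: [0.0, 3.139, -0.001]
ft_force: [0.8, -0.6, 0.7]
grip_width: 0.349
grip_force: 25.0
```

```bash
python3 - <<'E'
from h import *
s=ctrl.get_state();print(s['time'],s['position'],s['tool_rot'],s['ft_force'],s['torque'])
E
```

```text
7.9667 [0.47476593 0.05094853 0.03204571] [ 2.86405048e-04  3.13877931e+00 -6.32609441e-04] [ 0.81202581 -0.5571461   0.72800277] [ 0.02968972 -0.00496486  0.08235368]
```

jog_arm(increments=[{"tx": -10, "ty": 0, "tz": 1, "wx": 0, "wy": 0, "wz": 0, "gripper": 0.2}, {"tx": -20, "ty": 0, "tz": 2, "wx": 0, "wy": 0, "wz": 0, "gripper": 0.2}, {"tx": -30, "ty": 0, "tz": 2, "wx": 0, "wy": 0, "wz": 0, "gripper": 0.2}, {"tx": -38, "ty": 0, "tz": 2, "wx": 0, "wy": 0, "wz": 0, "gripper": 0.2}, {"tx": -43, "ty": 0, "tz": 2, "wx": 0, "wy": 0, "wz": 0, "gripper": 0.2}])

```text
time: 8.38
position: [0.5161, 0.051, 0.0296]
tool_rot: [-0.0, 3.141, -0.0]
ft_force: [-0.3, 0.3, 0.1]
grip_width: 0.342
grip_force: 25.0
```

jog_arm(increments=[{"tx": -1, "ty": 0, "tz": 0, "wx": 0, "wy": 0, "wz": 0, "gripper": 0.2}, {"tx": -2, "ty": 0, "tz": 0, "wx": 0, "wy": 0, "wz": 0, "gripper": 0.2}, {"tx": -3, "ty": 0, "tz": 0, "wx": 0, "wy": 0, "wz": 0, "gripper": 0.2}, {"tx": -4, "ty": 0, "tz": 0, "wx": 0, "wy": 0, "wz": 0, "gripper": 0.2}, {"tx": -5, "ty": 0, "tz": 0, "wx": 0, "wy": 0, "wz": 0, "gripper": 0.2}])

```text
time: 8.8
position: [0.5194, 0.0511, 0.0296]
tool_rot: [0.0, -3.141, -0.0]
ft_force: [0.6, -0.2, -1.3]
grip_width: 0.348
grip_force: 25.0
```

jog_arm(increments=[{"tx": -1, "ty": 0, "tz": 0, "wx": 0, "wy": 0, "wz": 0, "gripper": 0.2}, {"tx": -2, "ty": 0, "tz": 0, "wx": 0, "wy": 0, "wz": 0, "gripper": 0.2}, {"tx": -3, "ty": 0, "tz": 0, "wx": 0, "wy": 0, "wz": 0, "gripper": 0.2}, {"tx": -4, "ty": 0, "tz": 0, "wx": 0, "wy": 0, "wz": 0, "gripper": 0.2}, {"tx": -5, "ty": 0, "tz": 0, "wx": 0, "wy": 0, "wz": 0, "gripper": 0.2}])

```text
time: 9.22
position: [0.5248, 0.051, 0.0296]
tool_rot: [-0.0, 3.142, 0.0]
ft_force: [-0.7, 0.5, -0.5]
grip_width: 0.348
grip_force: 25.0
```

jog_arm(increments=[{"tx": -0.5, "ty": 0, "tz": 0, "wx": 0, "wy": 0, "wz": 0, "gripper": 0.2}, {"tx": -1, "ty": 0, "tz": 0, "wx": 0, "wy": 0, "wz": 0, "gripper": 0.2}, {"tx": -1.5, "ty": 0, "tz": 0, "wx": 0, "wy": 0, "wz": 0, "gripper": 0.2}, {"tx": -2, "ty": 0, "tz": 0, "wx": 0, "wy": 0, "wz": 0, "gripper": 0.2}, {"tx": -2, "ty": 0, "tz": 0, "wx": 0, "wy": 0, "wz": 0, "gripper": 0.2}])

```text
time: 9.63
position: [0.5268, 0.051, 0.0296]
tool_rot: [-0.0, 3.141, 0.0]
ft_force: [-0.1, 0.2, -0.7]
grip_width: 0.339
grip_force: 25.0
```

jog_arm(increments=[{"tx": -0.5, "ty": 0, "tz": 0, "wx": 0, "wy": 0, "wz": 0, "gripper": 0.2}, {"tx": -1, "ty": 0, "tz": 0, "wx": 0, "wy": 0, "wz": 0, "gripper": 0.2}, {"tx": -1.5, "ty": 0, "tz": 0, "wx": 0, "wy": 0, "wz": 0, "gripper": 0.2}, {"tx": -2, "ty": 0, "tz": 0, "wx": 0, "wy": 0, "wz": 0, "gripper": 0.2}, {"tx": -2, "ty": 0, "tz": 0, "wx": 0, "wy": 0, "wz": 0, "gripper": 0.2}])

```text
time: 10.05
position: [0.527, 0.051, 0.0291]
tool_rot: [0.0, -3.138, 0.0]
ft_force: [-4.4, 0.6, 1.9]
grip_width: 0.343
grip_force: 25.0
```

jog_arm(increments=[{"tx": -0.5, "ty": 0, "tz": 0, "wx": 0, "wy": 0, "wz": 0, "gripper": 0.2}, {"tx": -1, "ty": 0, "tz": 0, "wx": 0, "wy": 0, "wz": 0, "gripper": 0.2}, {"tx": -1.5, "ty": 0, "tz": 0, "wx": 0, "wy": 0, "wz": 0, "gripper": 0.2}, {"tx": -2, "ty": 0, "tz": 0, "wx": 0, "wy": 0, "wz": 0, "gripper": 0.2}, {"tx": -2, "ty": 0, "tz": 0, "wx": 0, "wy": 0, "wz": 0, "gripper": 0.2}])

```text
time: 10.47
position: [0.527, 0.051, 0.0286]
tool_rot: [0.001, -3.134, 0.0]
ft_force: [-10.1, 0.6, 3.5]
grip_width: 0.345
grip_force: 25.0
```

```bash
python3 - <<'E'
from h import *
s=ctrl.get_state();print(s['time'],s['position'],s['ft_force'],s['torque'])
t=vision.get_image('side')
b=cv2.resize(t['color'][170:260,220:330],(733,600),interpolation=cv2.INTER_CUBIC)
cv2.imwrite('pics/m5.png',b)
E
```

```text
10.4667 [0.52699469 0.05101274 0.02861821] [-10.12905612   0.55394233   3.52096828] [ 0.07588625  1.88415979 -0.05898403]
```

View pics/m5.png

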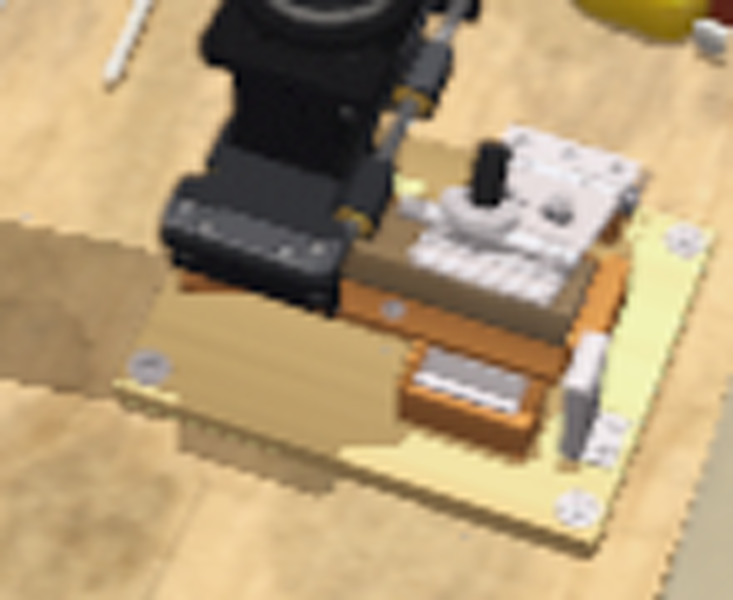

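Contact with the stop came at TCP x 0.527, against 0.5255 expected, and the side picture shows the offcut under the leaf against the stop. I'll release it and rise.

jog_arm(increments=[{"tx": 0, "ty": 0, "tz": 0, "wx": 0, "wy": 0, "wz": 0, "gripper": 0.7}, {"tx": 0, "ty": 0, "tz": 0, "wx": 0, "wy": 0, "wz": 0, "gripper": 0.7}, {"tx": 4, "ty": 0, "tz": 0, "wx": 0, "wy": 0, "wz": 0, "gripper": 0.7}, {"tx": 8, "ty": 0, "tz": -2, "wx": 0, "wy": 0, "wz": 0, "gripper": 0.7}, {"tx": 12, "ty": 0, "tz": -10, "wx": 0, "wy": 0, "wz": 0, "gripper": 0.7}])

```text
time: 10.93
position: [0.5176, 0.0508, 0.039]
tool_rot: [0.0, -3.14, 0.001]
ft_force: [-0.4, 0.1, -0.2]
grip_width: 0.635
grip_force: 0.0
```

jog_arm(increments=[{"tx": 10, "ty": 0, "tz": -30, "wx": 0, "wy": 0, "wz": 0, "gripper": 0.6}, {"tx": 20, "ty": 0, "tz": -70, "wx": 0, "wy": 0, "wz": 0, "gripper": 0.6}, {"tx": 20, "ty": 0, "tz": -110, "wx": 0, "wy": 0, "wz": 0, "gripper": 0.6}, {"tx": 20, "ty": 0, "tz": -150, "wx": 0, "wy": 0, "wz": 0, "gripper": 0.6}, {"tx": 20, "ty": 0, "tz": -180, "wx": 0, "wy": 0, "wz": 0, "gripper": 0.6}])

```text
time: 11.35
position: [0.4992, 0.0509, 0.2241]
tool_rot: [0.0, 3.137, 0.003]
ft_force: [1.9, 0.2, -0.4]
grip_width: 0.601
grip_force: 0.0
```

```bash
cat > knob.py <<'E'
from h import *
J=np.array([.6150,.0390,0])   # jig origin, yaw 0
def leafpose(th,bolt,d=0.,s=None):
    "tool y along +x, tool z against leaf normal; TCP on knob axis, height d (m) relative to the knob centre"
    n=np.array([0,np.sin(th),np.cos(th)]); u=np.array([0,-np.cos(th),np.sin(th)])
    k=J+[-.012+bolt,.062,.049]+.1*u+.0345*n
    Y=np.array([1.,0,0]); Z=-n; X=np.cross(Y,Z)
    return k+d*n, R.from_matrix(np.c_[X,Y,Z])
E
python3 - <<'E'
from knob import *
s=ctrl.get_state();print(s['time'],s['position'],s['tool_rot'],s['grip_width'])
for b in (0,.004):
    k=leafpose(.55,b)[0]; print('knob',k)
    n=np.array([0,np.sin(.55),np.cos(.55)])
    for c in ('top','side'):
        im=vision.get_image(c); print(c,proj(im,[k,k+.013*n,k-.013*n]).round(1).tolist())
for c in ('top','side'):
    im=vision.get_image(c); cv2.imwrite(f'pics/k_{c}.png',im['color']); print(vision.spot_in(c,'knob')[:1],vision.spot_in(c,'bolt')[:1])
a=cv2.resize(cv2.imread('pics/k_top.png')[172:222,250:306],(400,357),interpolation=cv2.INTER_CUBIC)
b=cv2.resize(cv2.imread('pics/k_side.png')[180:230,264:320],(400,357),interpolation=cv2.INTER_CUBIC)
cv2.imwrite('pics/m6.png',np.hstack([a,b]))
E
```

```text
11.35 [0.49921741 0.05087587 0.22414088] [2.00417357e-04 3.13667383e+00 2.67479098e-03] 0.6007080479714777
knob [0.603      0.03378026 0.13068082]
top [[283.7, 190.6], [281.2, 189.7], [286.1, 191.4]]
side [[293.2, 195.8], [294.2, 191.5], [292.2, 200.1]]
knob [0.607      0.03378026 0.13068082]
top [[283.7, 189.1], [281.2, 188.2], [286.1, 189.9]]
side [[294.6, 196.2], [295.6, 191.9], [293.6, 200.6]]
[{'bbox': [148.3, 213.7, 179.8, 258.3], 'conf': 0.53}] []
[{'bbox': [236.1, 181.7, 326.3, 252.2], 'conf': 0.71}] [{'bbox': [284.9, 191.4, 305.2, 208.3], 'conf': 0.55}]
```

View pics/m6.png

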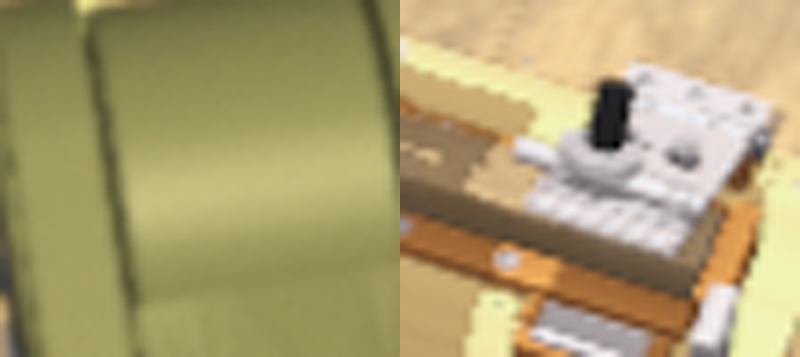

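In the side crop the knob's centre is at about (212,115), i.e. pixel (293.7,196.1). That matches the model's prediction for a bolt travel of about 1 mm. Next I'll turn the tool to grip along x, tilted with the leaf.

```bash
python3 - <<'E'
from knob import *
T=leafpose(.55,.0012,.09); print(T[0],inc(T), np.linalg.norm(inc(T)[3:]))
E
```

```text
[0.6042     0.08082211 0.20740803] [-106.321   29.953   10.597    0.429   -0.432    1.528] 1.6448249146945702
```

jog_arm(increments=[{"tx": 0, "ty": 0, "tz": 0, "wx": 0.029, "wy": -0.029, "wz": 0.102, "gripper": 0.5}, {"tx": 0, "ty": 0, "tz": 0, "wx": 0.057, "wy": -0.058, "wz": 0.204, "gripper": 0.5}, {"tx": 0, "ty": 0, "tz": 0, "wx": 0.086, "wy": -0.086, "wz": 0.306, "gripper": 0.5}, {"tx": 0, "ty": 0, "tz": 0, "wx": 0.114, "wy": -0.115, "wz": 0.407, "gripper": 0.5}, {"tx": 0, "ty": 0, "tz": 0, "wx": 0.143, "wy": -0.144, "wz": 0.509, "gripper": 0.5}])

```text
time: 12.27
position: [0.4982, 0.0507, 0.219]
tool_rot: [0.763, 2.892, -0.215]
ft_force: [0.5, 0.5, 0.4]
grip_width: 0.498
grip_force: 0.0
```

jog_arm(increments=[{"tx": 0, "ty": 0, "tz": 0, "wx": 0.029, "wy": -0.029, "wz": 0.102, "gripper": 0.5}, {"tx": 0, "ty": 0, "tz": 0, "wx": 0.057, "wy": -0.058, "wz": 0.204, "gripper": 0.5}, {"tx": 0, "ty": 0, "tz": 0, "wx": 0.086, "wy": -0.086, "wz": 0.306, "gripper": 0.5}, {"tx": 0, "ty": 0, "tz": 0, "wx": 0.114, "wy": -0.115, "wz": 0.407, "gripper": 0.5}, {"tx": 0, "ty": 0, "tz": 0, "wx": 0.143, "wy": -0.144, "wz": 0.509, "gripper": 0.5}])

```text
time: 12.68
position: [0.4982, 0.051, 0.219]
tool_rot: [1.406, 2.466, -0.396]
ft_force: [-0.4, 1.1, -1.0]
grip_width: 0.498
grip_force: 0.0
```

jog_arm(increments=[{"tx": 0, "ty": 0, "tz": 0, "wx": 0.029, "wy": -0.029, "wz": 0.102, "gripper": 0.5}, {"tx": 0, "ty": 0, "tz": 0, "wx": 0.057, "wy": -0.058, "wz": 0.204, "gripper": 0.5}, {"tx": 0, "ty": 0, "tz": 0, "wx": 0.086, "wy": -0.086, "wz": 0.306, "gripper": 0.5}, {"tx": 0, "ty": 0, "tz": 0, "wx": 0.114, "wy": -0.115, "wz": 0.407, "gripper": 0.5}, {"tx": 0, "ty": 0, "tz": 0, "wx": 0.143, "wy": -0.144, "wz": 0.509, "gripper": 0.5}])

```text
time: 13.1
position: [0.4982, 0.0513, 0.2188]
tool_rot: [1.913, 1.906, -0.539]
ft_force: [-0.7, 0.8, 0.6]
grip_width: 0.503
grip_force: 0.0
```

```bash
python3 - <<'E'
from knob import *
s=ctrl.get_state();print(s['time'],s['position'],s['tool_rot'],s['joint_positions'].round(2))
T=leafpose(.55,.0012,.09); print(T[0],inc(T))
E
```

```text
13.1 [0.49823553 0.05125063 0.21877978] [ 1.91254307  1.90586089 -0.53907805] [-0.67  0.15  0.18  1.78  0.46  1.5  -0.59]
[0.6042     0.08082211 0.20740803] [ 3.15220e+01  1.05854e+02 -5.78900e+00  0.00000e+00  1.00000e-03
 -4.00000e-03]
```

jog_arm(increments=[{"tx": 8, "ty": 28, "tz": -6, "wx": 0, "wy": 0, "wz": 0, "gripper": 0.45}, {"tx": 16, "ty": 56, "tz": -6, "wx": 0, "wy": 0, "wz": 0, "gripper": 0.45}, {"tx": 24, "ty": 84, "tz": -6, "wx": 0, "wy": 0, "wz": 0, "gripper": 0.45}, {"tx": 31.5, "ty": 106, "tz": -6, "wx": 0, "wy": 0, "wz": -0.004, "gripper": 0.45}, {"tx": 31.5, "ty": 106, "tz": -6, "wx": 0, "wy": 0, "wz": -0.004, "gripper": 0.45}])

```text
time: 13.52
position: [0.6071, 0.0817, 0.2055]
tool_rot: [1.904, 1.916, -0.54]
ft_force: [-0.5, 0.1, -0.4]
grip_width: 0.446
grip_force: 0.0
```

jog_arm(increments=[{"tx": 0, "ty": 0, "tz": 20, "wx": 0, "wy": 0, "wz": 0, "gripper": 0.45}, {"tx": 0, "ty": 0, "tz": 40, "wx": 0, "wy": 0, "wz": 0, "gripper": 0.45}, {"tx": 0, "ty": 0, "tz": 55, "wx": 0, "wy": 0, "wz": 0, "gripper": 0.45}, {"tx": 0, "ty": 0, "tz": 65, "wx": 0, "wy": 0, "wz": 0, "gripper": 0.45}, {"tx": 0, "ty": 0, "tz": 65, "wx": 0, "wy": 0, "wz": 0, "gripper": 0.45}])

```text
time: 13.93
position: [0.603, 0.0451, 0.1508]
tool_rot: [1.907, 1.915, -0.545]
ft_force: [-1.2, -0.1, -0.1]
grip_width: 0.448
grip_force: 0.0
```

```bash
python3 - <<'E'
from knob import *
s=ctrl.get_state();print(s['time'],s['position'],s['ft_force'],s['grip_width'])
T=leafpose(.55,.0012,-.01); print(T[0],inc(T))
w=vision.get_image('wrist'); t=vision.get_image('side')
b=cv2.resize(t['color'][160:235,255:330],(420,420),interpolation=cv2.INTER_CUBIC)
cv2.imwrite('pics/m7.png',np.hstack([b,w['color'][:,100:480]]))
E
```

```text
13.9333 [0.60295286 0.04513732 0.15079052] [-1.22072033 -0.08471043 -0.09653857] 0.44826462922456106
[0.6042     0.02855338 0.12215557] [ 8.7900e-01  1.3360e+00  3.3075e+01 -3.0000e-03  2.0000e-03  5.0000e-03]
```

View pics/m7.png

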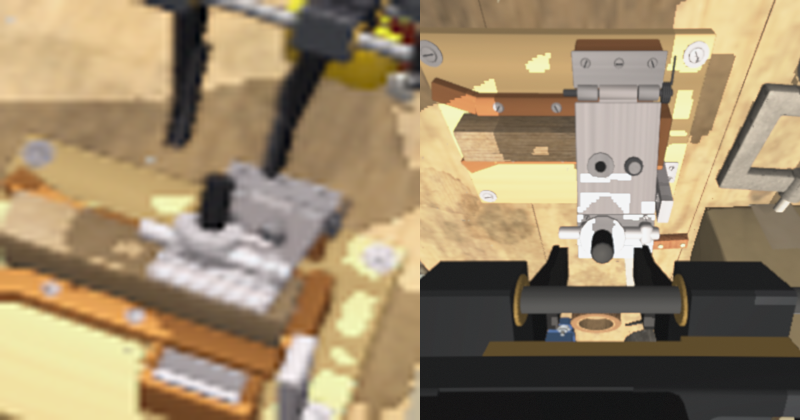

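The wrist picture shows the knob (col 600) midway between the fingers (557 and 645). I'll descend and close on it.

jog_arm(increments=[{"tx": 1, "ty": 1, "tz": 10, "wx": 0, "wy": 0, "wz": 0, "gripper": 0.45}, {"tx": 1, "ty": 1, "tz": 20, "wx": 0, "wy": 0, "wz": 0, "gripper": 0.45}, {"tx": 1, "ty": 1, "tz": 26, "wx": 0, "wy": 0, "wz": 0, "gripper": 0.45}, {"tx": 1, "ty": 1, "tz": 30, "wx": 0, "wy": 0, "wz": 0, "gripper": 0.45}, {"tx": 1, "ty": 1, "tz": 32, "wx": 0, "wy": 0, "wz": 0, "gripper": 0.45}])

```text
time: 14.45
position: [0.6054, 0.0306, 0.1244]
tool_rot: [1.906, 1.915, -0.539]
ft_force: [-0.2, -0.0, 1.0]
grip_width: 0.45
grip_force: 0.0
```

jog_arm(increments=[{"tx": 0, "ty": 0, "tz": 0, "wx": 0, "wy": 0, "wz": 0, "gripper": 0.3}, {"tx": 0, "ty": 0, "tz": 0, "wx": 0, "wy": 0, "wz": 0, "gripper": 0.1}, {"tx": 0, "ty": 0, "tz": 0, "wx": 0, "wy": 0, "wz": 0, "gripper": 0.1}, {"tx": 0, "ty": 0, "tz": 0, "wx": 0, "wy": 0, "wz": 0, "gripper": 0.1}, {"tx": 0, "ty": 0, "tz": 0, "wx": 0, "wy": 0, "wz": 0, "gripper": 0.1}], grip_force=30)

```text
time: 14.87
position: [0.6057, 0.0317, 0.1254]
tool_rot: [1.906, 1.915, -0.537]
ft_force: [-0.6, 1.6, 1.3]
grip_width: 0.176
grip_force: 30.0
```

```bash
python3 - <<'E'
from knob import *
s=ctrl.get_state();print(s['time'],s['position'],s['ft_force'],s['grip_width']*87)
p=s['position']; off=p-leafpose(.55,.0012,-.01)[0]; print('off',off.round(4))
base=(p,R.from_rotvec(s['tool_rot']))
b=p[0]-J[0]+.012
for th in (.45,.35,.25,.15,.1,.05,.02,0,-.02):
    T=leafpose(th,b,-.01); print(th,inc((T[0]+[0,off[1],off[2]],T[1]),base))
E
```

```text
14.8667 [0.60572032 0.03167304 0.12543931] [-0.63528369  1.56896612  1.33167618] 15.29330328435671
off [0.0015 0.0031 0.0033]
0.45 [-1.9550e+00 -2.9000e-02  1.0104e+01  2.0000e-03  9.9000e-02  4.0000e-03]
0.35 [-2.8910e+00 -5.4000e-02  2.0353e+01  2.0000e-03  1.9900e-01  4.0000e-03]
0.25 [-2.8000e+00 -7.5000e-02  3.0644e+01  1.0000e-03  2.9900e-01  5.0000e-03]
0.15 [-1.6820e+00 -9.1000e-02  4.0874e+01  1.0000e-03  3.9900e-01  5.0000e-03]
0.1 [-7.4100e-01 -9.7000e-02  4.5935e+01  1.0000e-03  4.4900e-01  5.0000e-03]
0.05 [ 4.5200e-01 -1.0300e-01  5.0942e+01  1.0000e-03  4.9900e-01  5.0000e-03]
0.02 [ 1.2880e+00 -1.0500e-01  5.3916e+01  1.0000e-03  5.2900e-01  5.0000e-03]
0 [ 1.8940e+00 -1.0700e-01  5.5883e+01  1.0000e-03  5.4900e-01  5.0000e-03]
-0.02 [ 2.5390e+00 -1.0800e-01  5.7839e+01  1.0000e-03  5.6900e-01  5.0000e-03]
```

jog_arm(increments=[{"tx": -1.6, "ty": 0, "tz": 8, "wx": 0, "wy": 0.08, "wz": 0, "gripper": 0.1}, {"tx": -2.7, "ty": 0, "tz": 16, "wx": 0, "wy": 0.16, "wz": 0, "gripper": 0.1}, {"tx": -2.9, "ty": 0, "tz": 24, "wx": 0, "wy": 0.24, "wz": 0, "gripper": 0.1}, {"tx": -2.6, "ty": 0, "tz": 32, "wx": 0, "wy": 0.32, "wz": 0, "gripper": 0.1}, {"tx": -1.7, "ty": 0, "tz": 40, "wx": 0, "wy": 0.4, "wz": 0, "gripper": 0.1}])

```text
time: 15.28
position: [0.607, 0.0092, 0.0937]
tool_rot: [2.138, 2.15, -0.153]
ft_force: [-1.3, 1.0, 4.5]
grip_width: 0.172
grip_force: 30.0
```

```bash
cat > st.py <<'E'
from knob import *
s=ctrl.get_state();p=s['position'];print(s['time'],p.round(4),s['ft_force'].round(1),s['torque'].round(2),s['grip_width']*87)
Rm=R.from_rotvec(s['tool_rot']).as_matrix(); print('tilt',np.arctan2(-Rm[1,2],-Rm[2,2]).round(4))
h=np.array([.062+J[1],.049]); v=p[1:]-h; r=np.hypot(*v)
# TCP at radius hyp(100-1,34.5-5.6): angle of leaf from geometry
a0=np.arctan2(.0289,.099); print('r',r.round(4),'leaf est',(np.arctan2(v[1],-v[0])-a0).round(4))
E
python3 st.py
```

```text
15.2833 [0.607  0.0092 0.0937] [-1.3  1.   4.5] [0.17 0.53 0.1 ] 14.97739199066027
tilt 0.1457
r 0.1021 leaf est 0.1694
```

jog_arm(increments=[{"tx": -0.6, "ty": 0, "tz": 3, "wx": 0, "wy": 0.03, "wz": 0, "gripper": 0.1}, {"tx": -1.2, "ty": 0, "tz": 6, "wx": 0, "wy": 0.06, "wz": 0, "gripper": 0.1}, {"tx": -1.8, "ty": 0, "tz": 9, "wx": 0, "wy": 0.09, "wz": 0, "gripper": 0.1}, {"tx": -2.5, "ty": 0, "tz": 11.5, "wx": 0, "wy": 0.12, "wz": 0, "gripper": 0.1}, {"tx": -3, "ty": 0, "tz": 13.5, "wx": 0, "wy": 0.145, "wz": 0, "gripper": 0.1}])

```text
time: 15.7
position: [0.6069, 0.004, 0.0808]
tool_rot: [2.213, 2.225, -0.001]
ft_force: [-1.2, 0.1, 6.6]
grip_width: 0.175
grip_force: 30.0
```

```bash
python3 st.py
```

```text
15.7 [0.6069 0.004  0.0808] [-1.2  0.1  6.6] [0.03 0.47 0.13] 15.205156631788665
tilt 0.0026
r 0.1021 leaf est 0.0331
```

jog_arm(increments=[{"tx": -0.1, "ty": 0, "tz": 0.5, "wx": 0, "wy": 0, "wz": 0, "gripper": 0.1}, {"tx": -0.3, "ty": 0, "tz": 1, "wx": 0, "wy": 0, "wz": 0, "gripper": 0.1}, {"tx": -0.5, "ty": 0, "tz": 1.5, "wx": 0, "wy": 0, "wz": 0, "gripper": 0.1}, {"tx": -0.5, "ty": 0, "tz": 2, "wx": 0, "wy": 0, "wz": 0, "gripper": 0.1}, {"tx": -0.5, "ty": 0, "tz": 2, "wx": 0, "wy": 0, "wz": 0, "gripper": 0.1}])

```text
time: 16.12
position: [0.6073, 0.0035, 0.0793]
tool_rot: [2.212, 2.224, -0.002]
ft_force: [-0.5, -0.4, 8.4]
grip_width: 0.176
grip_force: 30.0
```

```bash
python3 st.py
```

```text
16.1167 [0.6073 0.0035 0.0793] [-0.5 -0.4  8.4] [-0.15  0.5   0.17] 15.279042392722182
tilt 0.0046
r 0.1021 leaf est 0.0174
```

jog_arm(increments=[{"tx": 0, "ty": 0, "tz": 0.4, "wx": 0, "wy": 0, "wz": 0, "gripper": 0.1}, {"tx": -0.1, "ty": 0, "tz": 0.8, "wx": 0, "wy": 0, "wz": 0, "gripper": 0.1}, {"tx": -0.2, "ty": 0, "tz": 1.2, "wx": 0, "wy": 0, "wz": 0, "gripper": 0.1}, {"tx": -0.3, "ty": 0, "tz": 1.2, "wx": 0, "wy": 0, "wz": 0, "gripper": 0.1}, {"tx": -0.3, "ty": 0, "tz": 1.2, "wx": 0, "wy": 0, "wz": 0, "gripper": 0.1}])

```text
time: 16.53
position: [0.6076, 0.0032, 0.0785]
tool_rot: [2.212, 2.223, -0.001]
ft_force: [-2.1, 0.0, 10.4]
grip_width: 0.167
grip_force: 30.0
```

```bash
python3 st.py
```

```text
16.5333 [0.6076 0.0032 0.0785] [-2.1  0.  10.4] [-0.17  0.47  0.15] 14.541806684144772
tilt 0.0046
r 0.1022 leaf est 0.0084
```

jog_arm(increments=[{"tx": 0, "ty": 0, "tz": 0.4, "wx": 0, "wy": 0, "wz": 0, "gripper": 0.1}, {"tx": 0, "ty": 0, "tz": 0.8, "wx": 0, "wy": 0, "wz": 0, "gripper": 0.1}, {"tx": -0.2, "ty": 0, "tz": 1.0, "wx": 0, "wy": 0, "wz": 0, "gripper": 0.1}, {"tx": -0.2, "ty": 0, "tz": 1.0, "wx": 0, "wy": 0, "wz": 0, "gripper": 0.1}, {"tx": -0.2, "ty": 0, "tz": 1.0, "wx": 0, "wy": 0, "wz": 0, "gripper": 0.1}])

```text
time: 16.95
position: [0.6079, 0.0029, 0.0778]
tool_rot: [2.211, 2.223, -0.001]
ft_force: [-2.4, 0.2, 10.0]
grip_width: 0.176
grip_force: 30.0
```

```bash
python3 st.py
```

```text
16.95 [0.6079 0.0029 0.0778] [-2.4  0.2 10. ] [-0.12  0.42  0.11] 15.280751660563325
tilt 0.0046
r 0.1022 leaf est 0.0013
```

jog_arm(increments=[{"tx": 0, "ty": 0, "tz": 0.4, "wx": 0, "wy": 0, "wz": 0, "gripper": 0.1}, {"tx": 0, "ty": 0, "tz": 0.8, "wx": 0, "wy": 0, "wz": 0, "gripper": 0.1}, {"tx": 0, "ty": 0, "tz": 1.0, "wx": 0, "wy": 0, "wz": 0, "gripper": 0.1}, {"tx": 0, "ty": 0, "tz": 1.0, "wx": 0, "wy": 0, "wz": 0, "gripper": 0.1}, {"tx": 0, "ty": 0, "tz": 1.0, "wx": 0, "wy": 0, "wz": 0, "gripper": 0.1}])

```text
time: 17.37
position: [0.6087, 0.0029, 0.0778]
tool_rot: [2.21, 2.222, 0.002]
ft_force: [-1.1, -1.1, 13.4]
grip_width: 0.173
grip_force: 30.0
```

```bash
python3 st.py
```

```text
17.3667 [0.6087 0.0029 0.0778] [-1.1 -1.1 13.4] [-0.13  0.49  0.18] 15.068127370404238
tilt 0.0045
r 0.1022 leaf est 0.0013
```

The leaf is level: z has stalled and the force is up to 13 N. Now I'll slide the bolt gently.

jog_arm(increments=[{"tx": 0, "ty": 1, "tz": 0, "wx": 0, "wy": 0, "wz": 0, "gripper": 0.1}, {"tx": 0, "ty": 2, "tz": 0, "wx": 0, "wy": 0, "wz": 0, "gripper": 0.1}, {"tx": 0, "ty": 3, "tz": 0, "wx": 0, "wy": 0, "wz": 0, "gripper": 0.1}, {"tx": 0, "ty": 4, "tz": 0, "wx": 0, "wy": 0, "wz": 0, "gripper": 0.1}, {"tx": 0, "ty": 5, "tz": 0, "wx": 0, "wy": 0, "wz": 0, "gripper": 0.1}])

```text
time: 17.78
position: [0.6137, 0.003, 0.0777]
tool_rot: [2.21, 2.222, 0.001]
ft_force: [-1.3, 1.1, 13.3]
grip_width: 0.173
grip_force: 30.0
```

```bash
python3 st.py
```

```text
17.7833 [0.6137 0.003  0.0777] [-1.3  1.1 13.3] [-0.12  0.51  0.14] 15.085510780598488
tilt 0.0045
r 0.1021 leaf est 0.0011
```

jog_arm(increments=[{"tx": 0, "ty": 0.7, "tz": 0, "wx": 0, "wy": 0, "wz": 0, "gripper": 0.1}, {"tx": 0, "ty": 1.4, "tz": 0, "wx": 0, "wy": 0, "wz": 0, "gripper": 0.1}, {"tx": 0, "ty": 2.1, "tz": 0, "wx": 0, "wy": 0, "wz": 0, "gripper": 0.1}, {"tx": 0, "ty": 2.8, "tz": 0, "wx": 0, "wy": 0, "wz": 0, "gripper": 0.1}, {"tx": 0, "ty": 3.5, "tz": 0, "wx": 0, "wy": 0, "wz": 0, "gripper": 0.1}])

```text
time: 18.2
position: [0.6171, 0.003, 0.0777]
tool_rot: [2.21, 2.222, 0.001]
ft_force: [-1.6, 0.0, 13.9]
grip_width: 0.173
grip_force: 30.0
```

```bash
python3 st.py
```

```text
18.2 [0.6171 0.003  0.0777] [-1.6  0.  13.9] [-0.15  0.49  0.21] 15.027979544269478
tilt 0.0045
r 0.1021 leaf est 0.0011
```

jog_arm(increments=[{"tx": 0, "ty": 0.8, "tz": 0, "wx": 0, "wy": 0, "wz": 0, "gripper": 0.1}, {"tx": 0, "ty": 1.6, "tz": 0, "wx": 0, "wy": 0, "wz": 0, "gripper": 0.1}, {"tx": 0, "ty": 2.4, "tz": 0, "wx": 0, "wy": 0, "wz": 0, "gripper": 0.1}, {"tx": 0, "ty": 3.2, "tz": 0, "wx": 0, "wy": 0, "wz": 0, "gripper": 0.1}, {"tx": 0, "ty": 4, "tz": 0, "wx": 0, "wy": 0, "wz": 0, "gripper": 0.1}])

```text
time: 18.62
position: [0.6211, 0.003, 0.0777]
tool_rot: [2.21, 2.222, 0.001]
ft_force: [-1.5, 0.1, 12.7]
grip_width: 0.169
grip_force: 30.0
```

jog_arm(increments=[{"tx": 0, "ty": 0.8, "tz": 0, "wx": 0, "wy": 0, "wz": 0, "gripper": 0.1}, {"tx": 0, "ty": 1.6, "tz": 0, "wx": 0, "wy": 0, "wz": 0, "gripper": 0.1}, {"tx": 0, "ty": 2.4, "tz": 0, "wx": 0, "wy": 0, "wz": 0, "gripper": 0.1}, {"tx": 0, "ty": 3.2, "tz": 0, "wx": 0, "wy": 0, "wz": 0, "gripper": 0.1}, {"tx": 0, "ty": 4, "tz": 0, "wx": 0, "wy": 0, "wz": 0, "gripper": 0.1}])

```text
time: 19.03
position: [0.6251, 0.003, 0.0777]
tool_rot: [2.21, 2.222, 0.001]
ft_force: [-2.7, -0.4, 13.0]
grip_width: 0.174
grip_force: 30.0
```

```bash
python3 st.py
```

```text
19.0333 [0.6251 0.003  0.0777] [-2.7 -0.4 13. ] [-0.13  0.51  0.12] 15.155541633150781
tilt 0.0045
r 0.1021 leaf est 0.0012
```

jog_arm(increments=[{"tx": 0, "ty": 0.5, "tz": 0, "wx": 0, "wy": 0, "wz": 0, "gripper": 0.1}, {"tx": 0, "ty": 1, "tz": 0, "wx": 0, "wy": 0, "wz": 0, "gripper": 0.1}, {"tx": 0, "ty": 1.5, "tz": 0, "wx": 0, "wy": 0, "wz": 0, "gripper": 0.1}, {"tx": 0, "ty": 2, "tz": 0, "wx": 0, "wy": 0, "wz": 0, "gripper": 0.1}, {"tx": 0, "ty": 2.5, "tz": 0, "wx": 0, "wy": 0, "wz": 0, "gripper": 0.1}])

```text
time: 19.45
position: [0.6268, 0.003, 0.0777]
tool_rot: [2.211, 2.223, -0.001]
ft_force: [-4.4, -0.1, 15.5]
grip_width: 0.175
grip_force: 30.0
```

jog_arm(increments=[{"tx": 0, "ty": 0.5, "tz": 0, "wx": 0, "wy": 0, "wz": 0, "gripper": 0.1}, {"tx": 0, "ty": 1, "tz": 0, "wx": 0, "wy": 0, "wz": 0, "gripper": 0.1}, {"tx": 0, "ty": 1.5, "tz": 0, "wx": 0, "wy": 0, "wz": 0, "gripper": 0.1}, {"tx": 0, "ty": 1.5, "tz": 0, "wx": 0, "wy": 0, "wz": 0, "gripper": 0.1}, {"tx": 0, "ty": 1.5, "tz": 0, "wx": 0, "wy": 0, "wz": 0, "gripper": 0.1}])

```text
time: 19.87
position: [0.6269, 0.003, 0.0777]
tool_rot: [2.213, 2.225, -0.004]
ft_force: [-7.4, -0.3, 17.5]
grip_width: 0.172
grip_force: 30.0
```

```bash
python3 st.py
```

```text
19.8667 [0.6269 0.003  0.0777] [-7.4 -0.3 17.5] [-0.16  1.74  0.13] 15.007316985285957
tilt 0.0044
r 0.1021 leaf est 0.0008
```

The bolt has stalled at the end of its travel. I'll ease the load off, then open and retreat.

jog_arm(increments=[{"tx": 0, "ty": -0.5, "tz": -1, "wx": 0, "wy": 0, "wz": 0, "gripper": 0.1}, {"tx": 0, "ty": -1, "tz": -2, "wx": 0, "wy": 0, "wz": 0, "gripper": 0.1}, {"tx": 0, "ty": -1, "tz": -3, "wx": 0, "wy": 0, "wz": 0, "gripper": 0.1}, {"tx": 0, "ty": -1, "tz": -3.5, "wx": 0, "wy": 0, "wz": 0, "gripper": 0.1}, {"tx": 0, "ty": -1, "tz": -3.5, "wx": 0, "wy": 0, "wz": 0, "gripper": 0.1}])

```text
time: 20.28
position: [0.6267, 0.0034, 0.079]
tool_rot: [2.212, 2.224, -0.002]
ft_force: [-0.2, -0.2, 7.4]
grip_width: 0.17
grip_force: 30.0
```

```bash
python3 st.py
```

```text
20.2833 [0.6267 0.0034 0.079 ] [-0.2 -0.2  7.4] [0.03 0.14 0.19] 14.831973196898776
tilt 0.0043
r 0.1021 leaf est 0.0139
```

jog_arm(increments=[{"tx": 0, "ty": 0.3, "tz": -1, "wx": 0, "wy": 0, "wz": 0, "gripper": 0.1}, {"tx": 0, "ty": 0.3, "tz": -1.5, "wx": 0, "wy": 0, "wz": 0, "gripper": 0.1}, {"tx": 0, "ty": 0.3, "tz": -1.5, "wx": 0, "wy": 0, "wz": 0, "gripper": 0.3}, {"tx": 0, "ty": 0.3, "tz": -1.5, "wx": 0, "wy": 0, "wz": 0, "gripper": 0.3}, {"tx": 0, "ty": 0.3, "tz": -1.5, "wx": 0, "wy": 0, "wz": 0, "gripper": 0.35}])

```text
time: 20.7
position: [0.6247, 0.0028, 0.0779]
tool_rot: [2.216, 2.225, -0.009]
ft_force: [-0.5, -0.2, -0.1]
grip_width: 0.302
grip_force: 0.0
```

jog_arm(increments=[{"tx": 0, "ty": 0, "tz": 0, "wx": 0, "wy": 0, "wz": 0, "gripper": 0.35}, {"tx": 0, "ty": 0, "tz": -10, "wx": 0, "wy": 0, "wz": 0, "gripper": 0.35}, {"tx": 0, "ty": 0, "tz": -40, "wx": 0, "wy": 0, "wz": 0, "gripper": 0.35}, {"tx": 0, "ty": 0, "tz": -80, "wx": 0, "wy": 0, "wz": 0, "gripper": 0.35}, {"tx": 0, "ty": 0, "tz": -110, "wx": 0, "wy": 0, "wz": 0, "gripper": 0.35}])

```text
time: 21.12
position: [0.6259, 0.0034, 0.1917]
tool_rot: [2.214, 2.224, -0.004]
ft_force: [0.7, -0.9, 0.8]
grip_width: 0.346
grip_force: 0.0
```

```bash
python3 - <<'E'
from knob import *
s=ctrl.get_state();print(s['time'],s['position'],s['ft_force'],s['grip_width'])
for b in (.018,.024):
    k=leafpose(.015,b)[0]
    im=vision.get_image('side'); print('side',b,proj(im,[k,k+[0,0,.013],k-[0,0,.013]]).round(1).tolist())
t=im['color']; cv2.imwrite('pics/side8.png',t); w=vision.get_image('wrist')
cv2.imwrite('pics/m8.png',np.hstack([cv2.resize(t[180:250,250:320],(420,420),interpolation=cv2.INTER_CUBIC),w['color'][:,100:480]]))
E
```

```text
21.1167 [0.62594169 0.00342274 0.19174529] [ 0.68096664 -0.89638391  0.79848762] 0.34631490890806954
side 0.018 [[294.8, 216.6], [294.9, 213.9], [294.6, 219.2]]
side 0.024 [[296.8, 217.2], [297.0, 214.5], [296.6, 219.9]]
```

View pics/m8.png

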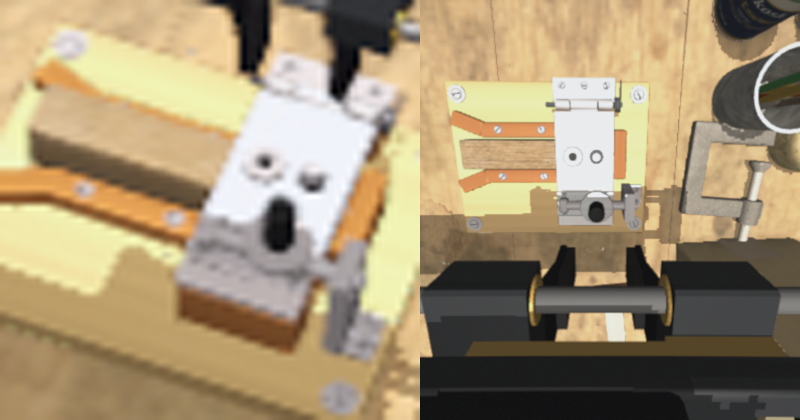

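The side crop puts the knob at about pixel (296.5,217.5), which is the prediction for travel 0.024, and the leaf is down and holding by itself. One quick check of the offcut's near end, then I'll hand in.

```bash
python3 - <<'E'
from knob import *
im=vision.get_image('side'); x=.6450-.160
P=proj(im,[[x,.066,.045],[x,.036,.045]]); print(((P-[250,180])*6+2.5).round())
E
```

```text
[[ 53.  83.]
 [ 29. 129.]]
```

```bash
python3 -c "
from bench import ctrl
print(ctrl.close_job())"
```

```text
the job is handed in; nothing more can be done
None
```

I handed the job in at about 21 s of the 54 s allowed: the offcut is against the end stop, the leaf stays level by itself, and the bolt is home at about 0.024 m; no verdict came back at hand-in.

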